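# Tare the balance through its shuttered key well

## Task

Tare the balance with the dish left on its pan: push the grey shutter with its black rib fully aside off the blue key's well, reach a fingertip into the well and gently press the sunken blue key right down for about half a second, then push the shutter fully closed over it again and move clear. Only push and press: do not pinch or force the shutter, do not press the red key, and leave the dish and the things on the worktop where they are.

Things in the scene. Friction and masses are not known exactly. Their poses are not given: they have to be found in the camera images.
- balance: White bench balance, fixed on the worktop, 260 (x) x 190 (y) mm. Origin: centre of its underside, on the worktop; z up; its -x side faces the robot. Along x from the front: low key console (-130 to -40 mm, flat top at z 50 mm), then the body 64 mm high with a tilted display (-37 to 0, up to z 80 mm) and a round steel pan (110 mm across, centre x +65, top z 76 mm).
- tare_well (a point): Centre of the mouth of the well that holds the blue tare key, at x -85, y -40, z 50 mm in the balance's frame, with its axes. Straight-walled, 46 (x) x 48 (y) mm, 36 mm deep. The shutter covers it at the start; a blue tab on the console's front face marks it. Two shutter rails, 6 mm high, run along y with inner faces 33 mm either side of this point.
- reset_well (a point): Centre of the mouth of the other well, same size, at x -85, y +40, z 50 mm in the balance's frame; it holds the red reset key, marked by a red tab on the front face; open to view at the start, between the same rails.
- shutter (a joint): Dust shutter, in m: 0 = closed over the blue key's well, 0.080 = stop, fully open, lying over the red key's well. It slides along the balance's +y to open, about 1.5 N friction, stays where it is left, may start up to 12 mm ajar. Grey plate 64 (x) x 58 (y) x 3 mm, upper face 53.5 mm above the worktop, with a black push rib.
- shutter_rib (a point): Middle of the top edge of the black upright push rib across the middle of the shutter plate: 46 mm long (balance x), 8 mm thick (balance y), 16 mm tall, top 69.5 mm above the worktop. Moves with the shutter, has the balance's axes; with the shutter closed it lies at x -85, y -40 mm in the balance's frame.
- tare_key (a joint): Blue tare key at the bottom of its well, in m: 0 = up, 0.006 = bottomed. Moves straight down; sprung, about 2 N to start and 5 N at the bottom; it comes up again by itself when released.
- tare_key_top (a point): Centre of the flat top of the blue tare key, a round cap 34 mm across; when up it is 29 mm above the worktop, 21 mm below the rim of its well.
- reset_key (a joint): Red reset key in the other well (balance y +40 mm), same cap, travel, depth and spring as the blue one; open to view at the start. In m, 0 = up. It must not be pressed.
- dish: Round culture dish with tan medium, 61 mm across, 14 mm high, standing loose on the balance pan. Origin: centre of its underside.
- amber_bottle: Amber reagent bottle with black cap, 50 mm across, 98 mm high, loose bystander on the worktop. Origin: centre of its underside.
- jar: Low white jar with lid, 71 mm across, 28 mm high, loose bystander on the worktop. Origin: centre of its underside.
- pink_dish: Round culture dish with pink medium, 61 mm across, 14 mm high, loose bystander on the worktop. Origin: centre of its underside.
There are look-alikes about, which are no part of the job. Leave any purple or turquoise look-alike of the dish alone.

How it is judged:
On the way, in this order (a step that is already met when the one before it is completed fails the run):
1. the shutter is pushed aside so that the tare key's well is open (at least 70 of 80 mm) (value of joint shutter above 0.07 m), for 0.1 s.
2. with the shutter aside, the fingers press the blue key down at least 4.5 of 6 mm for 0.2 s (value of joint tare_key above 0.0045 m and contact force between the fingers and tare_key above 1 N and value of joint shutter above 0.065 m), for 0.2 s.
At the end, for the whole second after the job is handed in: The shutter is closed again (joint under 6 mm), both keys are up (under 1 mm), the dish is at rest on the pan within 12 mm of its start and the bystanders are within 20 mm of theirs (value of joint shutter below 0.006 m and value of joint each of tare_key, reset_key below 0.001 m and distance of dish from where it was at the start of the episode below 0.012 m and linear speed of dish below 0.02 m/s and distance of each of amber_bottle, jar, pink_dish from where it was at the start of the episode below 0.02 m); the robot touches nothing.
It fails at once if the red reset key is pressed (more than 2 mm) (value of joint reset_key above 0.002 m).
It fails at once if the dish on the pan is moved more than 12 mm (distance of dish from where it was at the start of the episode above 0.012 m).
It fails at once if a bystander on the worktop is moved or lifted more than 20 mm (distance of any of amber_bottle, jar, pink_dish from where it was at the start of the episode above 0.02 m).
It fails at once if the shutter's rib is taken between the fingers (x of the grasp point in the frame of shutter_rib between -0.028 and 0.028 m and y of the grasp point in the frame of shutter_rib between -0.006 and 0.006 m and z of the grasp point in the frame of shutter_rib below 0.01 m and contact force between the fingers and shutter above 0.5 N).
It fails at once if the shutter or the blue key is forced (more than 40 N) (contact force between the fingers and shutter above 40 N or contact force between the fingers and tare_key above 40 N).
It also fails if it takes over 48 s, if anything falls off the work surface, if the arm or the gripper's body presses on something with over 40 N, if the wrist force passes 120 N, or if a joint passes its speed limit or range.

## Robot

A 6-joint arm with a two-finger parallel gripper is mounted at the origin on a cart in front of the work surface, level with it; the furniture and walls round the work are solid. World frame = base frame: x ahead of the robot, y to its left, z up, the work surface at z = 0. Lengths are in m, angles in rad, forces in N, time in s.
With the tool pointing down it reaches from about 0.3 to 0.875 m from the base axis. Payload 6.4 kg.
Tool frame: the origin (TCP) lies between the finger pads; the fingertips stand 11 mm ahead of it and the grasp point (between the pads) lies 8 mm behind it (ctrl.tcp_to_tips is the distance from the TCP to the fingertips, in m); x points along the fingers, z is the direction in which the jaws open and shut, and the axes are right-handed (so a half turn about x gives the same grasp; the last joint's range is limited). The gripper opens to 85 mm and grips with 20 to 120 N. Pads are 22 mm wide; open, the fingers measure 114 mm over their backs; the gripper's body (76 mm by 85 mm) begins 54 mm behind the grasp point. The pads swing forward as they close: fully open they stand 13 mm farther back than shut.
Start: joints at [1.014, 0.181, 1.607, -0, 1.354, -0.206], TCP at [0.198, 0.54, 0.242] pointing down, gripper open.
Joint ranges: [-2.99, 2.99], [-0.89, 2.07], [0.3, 2.58], [-1.14, 4.28], [0, 2.63], [-3.12, 3.12]. Speed limits (rad/s): [2.57, 2.57, 3.01, 3.14, 3.14, 3.14].

## Interface

Orientations are given as a unit quaternion [w, x, y, z].
In Python, from bench import ctrl, eyes, hand_in gives the robot as it stands. The module is installed in compiled form; this text tells all that it offers.
- The arm moves only by the tool step_arm, never from a script. Its arguments are lists of equal length, an entry for each row: "xyz": the shift along the world's x, y, z in mm, a list of three; "spin": the turn about the world's z in rad; "fingers": the opening in per cent of the stroke, from 0 (shut) to 100 (fully open). A call has 1 to 10 rows; each row is the pose to reach, as a shift and turn from the pose commanded when the call began; what a row does not reach only later rows make up. A row lasts 1/10 s, in which the tool goes at most 50 mm and 8.59 degrees, less where a joint would pass 70% of its speed; a pose out of reach is approached as far as the arm can. A call with a gripper value outside its range is refused whole. The fingers move at their own pace and stop on an object; the grip force is fixed at half the most. Time passes only in rows, so rows that repeat a pose let the fingers close. It gives the time, the measured TCP pose, the force and the opening at its end, in the units of the state.
- ctrl.get_obs(): the state, without advancing time (a new reading comes with each control period).
- eyes.camera(name): name is "side" or "top"; returns the picture (420x560x3 uint8, red, green, blue); there is no depth.
- eyes.camera_model(name): a dict with "vertical_fov" (degrees; the focal length in pixels is half the picture's height over the tangent of half this angle, whatever the lens; pixels are square), "cx", "cy" (the principal point, pixels), "pose" (4x4, takes a point from camera to world coordinates). Camera axes: x right, y up, looking along -z (the intrinsics and any distortion apply to the point x, -y, -z); pixel columns grow to the right and rows downward; lengths in m; the calibration is good to about 2 mm. A picture is of the moment at which its call begins. camera_model takes no time and is no camera call.
- hand_in(): hands the job in, once; it reports no verdict.
The state is a dict: "time_s": time; "q": joint angles; "dq": joint speeds; "joint_efforts": joint torques, N m; "eef_pos": TCP position; "eef_rot": TCP orientation; "wrist_force": force on the tool from outside, world axes, zero at the start; "torque": the same for the moment, N m; "opening": opening from 0.0 (shut) to 1.0 (fully open).
Only numpy, scipy, OpenCV 4.12 (cv2) and the standard library are available. Lean on these libraries where they do the work, as an engineer would, in place of code of your own. Each camera call takes 0.05 s, during which the arm holds its last target.

## Working session

There is one attempt and no reset: what is moved stays moved. The work goes in short steps, Python scripts to look and compute and a tool call to move; the robot and the scene stay as the last step left them, time stands still between calls to the robot, and variables do not carry over. Pictures are saved under pics/ and viewed, and the job is handed in when it is done.

Besides the shell and the picture viewer there is one more tool, called after "Emit:" by a JSON object that holds its "api" and its "payload", one argument or row to a line. step_arm: Moves the arm, as the interface text tells. Its arguments: {"type":"object","properties":{"xyz":{"type":"array"},"spin":{"type":"array"},"fingers":{"type":"array"}},"required":["xyz","spin","fingers"]}

```bash
mkdir -p pics; python3 - <<'E'
from bench import ctrl, eyes
import cv2
for n in ("side","top"):
    im=eyes.camera(n); cv2.imwrite(f"pics/{n}0.png",im[:,:,::-1])
    m=eyes.camera_model(n); print(n,{k:(v if k!='pose' else v) for k,v in m.items()})
o=ctrl.get_obs(); print(o, ctrl.tcp_to_tips)
E
```

```text
side {'vertical_fov': 50.829757616639924, 'cx': 283.2257469555742, 'cy': 202.79517178255463, 'pose': array([[-0.98437387, -0.13299883,  0.11540964,  0.68252105],
       [ 0.17562151, -0.69366755,  0.69855738,  0.87968163],
       [-0.01285139,  0.70791005,  0.70618567,  0.98496905],
       [ 0.        ,  0.        ,  0.        ,  1.        ]])}
top {'vertical_fov': 52.95026748025189, 'cx': 279.7850635038679, 'cy': 217.12197700155056, 'pose': array([[ 0.02786236,  0.99290146, -0.11563035,  0.41538526],
       [-0.99938954,  0.02523013, -0.02416602, -0.01276517],
       [-0.0210771 ,  0.11623308,  0.9929983 ,  1.14559759],
       [ 0.        ,  0.        ,  0.        ,  1.        ]])}
{'time_s': 0.1, 'q': array([ 1.01368747e+00,  1.81482811e-01,  1.60788365e+00,  3.59661464e-05,
        1.35381844e+00, -2.06298897e-01]), 'dq': array([-3.43577969e-04, -5.45106970e-04, -3.28047930e-03, -7.87122692e-04,
        1.79999015e-06,  8.06504228e-05]), 'joint_efforts': array([ 6.29639453e-04, -4.45881808e+01, -3.52237129e+01, -3.10366813e-04,
        4.14073831e-03,  1.26893376e-06]), 'eef_pos': array([0.19732145, 0.53958042, 0.24147698]), 'eef_rot': array([ 0.57906025, -0.40528185,  0.58010539,  0.40486242]), 'wrist_force': array([ 0.71535007, -0.37371286,  0.33191614]), 'torque': array([-0.03389211, -0.018628  ,  0.0257321 ]), 'opening': 0.9977121530601458} 0.011
```

View pics/side0.png

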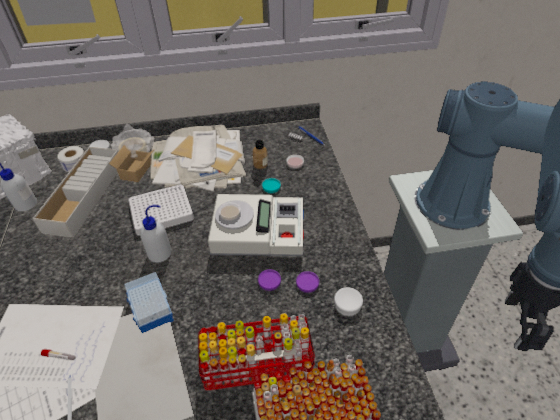

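View pics/top0.png

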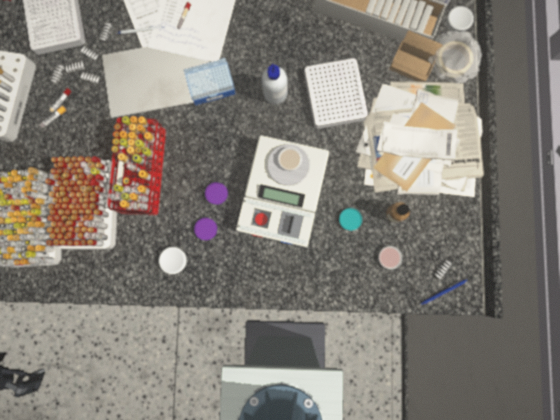

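```bash
python3 - <<'E'
import cv2
t=cv2.imread("pics/top0.png");s=cv2.imread("pics/side0.png")
cv2.imwrite("pics/topz.png",cv2.resize(t[130:255,225:340],None,fx=4.8,fy=4.8,interpolation=cv2.INTER_CUBIC))
cv2.imwrite("pics/sidez.png",cv2.resize(s[185:265,200:315],None,fx=6.9,fy=6.9,interpolation=cv2.INTER_CUBIC))
E
```

```text
(no output)
```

View pics/topz.png

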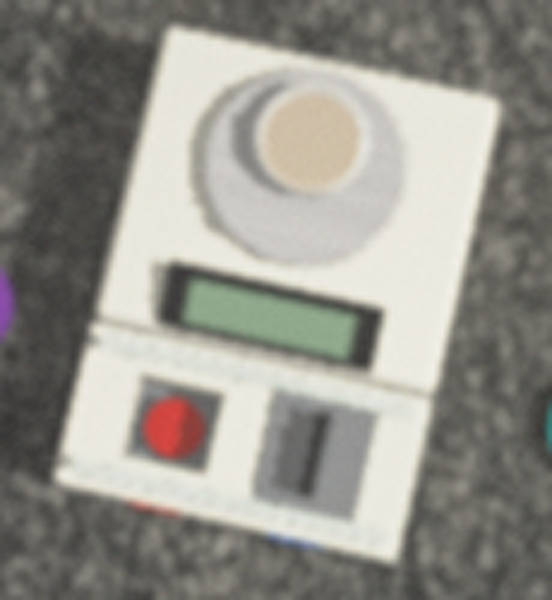

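View pics/sidez.png

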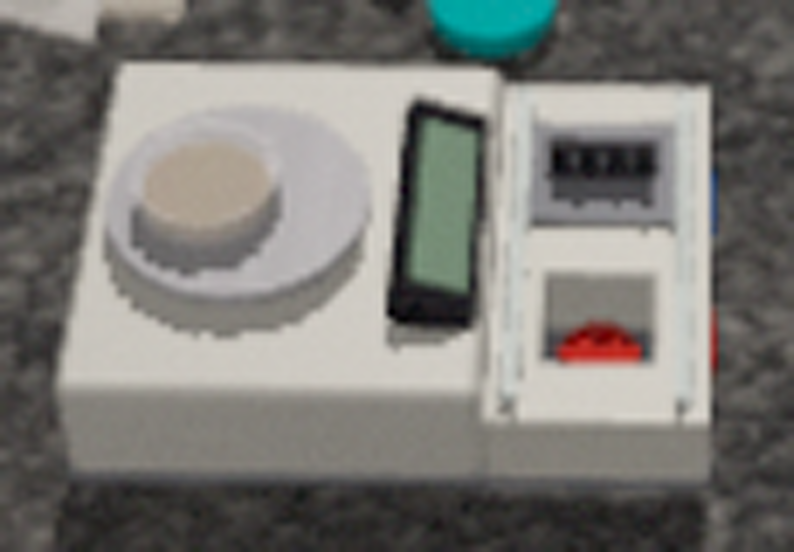

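```bash
cat > h.py <<'E'
import numpy as np, cv2
from bench import ctrl, eyes
def proj(n,P):
    m=eyes.camera_model(n); T=np.linalg.inv(m['pose']); P=np.atleast_2d(P)
    c=P@T[:3,:3].T+T[:3,3]; f=210/np.tan(np.radians(m['vertical_fov']/2))
    return np.c_[m['cx']+f*c[:,0]/-c[:,2], m['cy']-f*c[:,1]/-c[:,2]]
def Rz(a): return np.array([[np.cos(a),-np.sin(a),0],[np.sin(a),np.cos(a),0],[0,0,1]])
E
python3 - <<'E'
from h import *
from scipy.optimize import least_squares
top=[((130,95,64),(168,28)),((130,-95,64),(500,100)),((-130,95,50),(57,482)),((-130,-95,50),(397,562)),
((-62,64,50),(147,377)),((-62,16,50),(222,393)),((-108,16,50),(207,470)),((-108,64,50),(127,455))]
topS=[((-53,-11,53.5),(275,388)),((-53,-69,53.5),(378,408)),((-117,-69,53.5),(352,520)),((-117,-11,53.5),(252,497))]
side=[((130,-95,64),(120,62)),((130,95,64),(62,388)),((-130,-95,50),(712,86)),((-130,95,50),(712,424)),
((-62,16,50),(545,272)),((-108,16,50),(657,272)),((-108,64,50),(657,362)),((-62,64,50),(545,362))]
sideS=[((-53,-11,53.5),(532,222)),((-117,-11,53.5),(675,225)),((-117,-69,53.5),(675,124)),((-53,-69,53.5),(532,124))]
def uv(n,z):
    z=np.array(z,float); 
    return (z+.5)/4.8-.5+[225,130] if n=='top' else (z+.5)/6.9-.5+[200,185]
def res(p,cams=('top','side')):
    r=[]
    for n,A,B in (('top',top,topS),('side',side,sideS)):
        if n not in cams: continue
        for L,s in ((A,0),(B,p[3])):
            P=np.array([a for a,b in L],float)/1000; P[:,1]+=s
            W=P@Rz(p[2]).T+[p[0],p[1],0]
            r.append(proj(n,W)-uv(n,[b for a,b in L]))
    return np.vstack(r).ravel()
for cams in (('top',),('side',),('top','side')):
    s=least_squares(res,[.45,0,0,0],args=(cams,),loss='soft_l1',x_scale=[.1,.1,.1,.01])
    print(cams,s.x.round(4)); print(res(s.x,cams).reshape(-1,2).round(1).tolist())
E
```

```text
('top',) [ 0.6148  0.0068 -0.1994  0.0024]
[[-0.4, -1.3], [0.8, -0.9], [0.2, -0.0], [0.4, -0.3], [-1.0, -0.6], [1.1, 0.1], [0.2, 1.1], [-0.9, 0.1], [-0.0, -0.3], [0.2, 0.4], [0.2, 1.0], [-0.8, 0.8]]
('side',) [ 0.6145  0.0089 -0.2021  0.0018]
[[-0.4, -0.5], [-1.2, 0.5], [-0.3, 0.1], [0.1, -0.3], [0.4, 0.0], [0.2, 0.2], [0.1, -0.1], [-0.2, -0.2], [-0.6, -0.0], [0.8, -0.2], [0.8, 0.2], [0.1, 0.0]]
('top', 'side') [ 0.6146  0.0076 -0.2004  0.0021]
[[-0.7, -1.3], [0.5, -0.8], [-0.2, 0.0], [0.0, -0.2], [-1.4, -0.6], [0.8, 0.1], [-0.1, 1.1], [-1.3, 0.1], [-0.2, -0.2], [-0.0, 0.5], [-0.1, 1.1], [-1.0, 0.9], [-0.5, -0.7], [-1.2, 0.2], [-0.4, -0.2], [0.0, -0.7], [0.2, -0.3], [0.1, -0.2], [0.0, -0.5], [-0.3, -0.6], [-0.7, -0.3], [0.6, -0.5], [0.6, -0.1], [-0.1, -0.2]]
```

```bash
cat >> h.py <<'E'
B=np.array([.6146,.0076]); YAW=-.2004
def bw(x,y,z): return np.r_[B+Rz(YAW)[:2,:2]@[x/1000,y/1000], z/1000]
def wb(p): 
    d=Rz(-YAW)[:2,:2]@(np.array(p[:2])-B)*1000; return np.r_[d,p[2]*1000]
E
python3 - <<'E'
from h import *
from scipy.spatial.transform import Rotation as R
o=ctrl.get_obs(); q=o['eef_rot']; M=R.from_quat([q[1],q[2],q[3],q[0]]).as_matrix()
print(M.round(3)); by=np.array([-np.sin(YAW),np.cos(YAW)])
az=np.arctan2(M[1,2],M[0,2]); print("tool z az",az,"bx az",YAW)
p=o['eef_pos']*1000
for n,t in dict(hover=bw(-85,-90,150),start=bw(-85,-64,69),rib=bw(-85,-40,69),well=bw(-85,-40,100)).items(): print(n,(t*1000).round(1),(t*1000-p).round(1))
E
```

```text
[[-0.001 -0.939  0.344]
 [-0.001  0.344  0.939]
 [-1.     0.    -0.002]]
tool z az 1.2199788757473518 bx az -0.2004
hover [513.4 -63.7 150. ] [ 316.1 -603.3  -91.5]
start [518.6 -38.2  69. ] [ 321.2 -577.8 -172.5]
rib [523.3 -14.7  69. ] [ 326.  -554.3 -172.5]
well [523.3 -14.7 100. ] [ 326.  -554.3 -141.5]
```

Emit:
{"api": "step_arm", "payload": {
  "xyz": [
    [26, -50, 0],
    [52, -100, 0],
    [78, -150, 0],
    [104, -200, 0],
    [130, -250, 0],
    [156, -300, 0],
    [182, -350, 0],
    [208, -400, 0],
    [234, -440, 0],
    [260, -480, 0]
  ],
  "spin": [0.05, 0.1, 0.15, 0.15, 0.15, 0.15, 0.15, 0.15, 0.15, 0.15],
  "fingers": [0, 0, 0, 0, 0, 0, 0, 0, 0, 0]
}}

```text
time_s: 1.1
eef_pos: [0.4338, 0.0973, 0.2423]
eef_rot: [0.548, -0.447, 0.548, 0.447]
wrist_force: [1.4, 0.1, -0.1]
opening: -0.002
```

```bash
python3 - <<'E'
from h import *
o=ctrl.get_obs(); print(o['time_s'],o['eef_pos'],o['q'],o['wrist_force'],o['opening'],ctrl.tcp_to_tips)
print(((bw(-85,-72,130)-o['eef_pos'])*1000).round(1))
E
```

```text
1.1 [0.43375625 0.09730288 0.24225918] [-4.76485150e-02 -1.23335510e-01  1.91908844e+00  1.74820964e-04
  1.34560102e+00 -1.41737138e+00] [ 1.35381561  0.07088327 -0.08982907] -0.0016156683426829792 0.011
[  83.2 -143.3 -112.3]
```

Emit:
{"api": "step_arm", "payload": {
  "xyz": [
    [0, 0, 0],
    [0, 0, 0]
  ],
  "spin": [0, 0],
  "fingers": [0, 0]
}}

```text
time_s: 1.3
eef_pos: [0.4334, 0.0983, 0.2418]
eef_rot: [0.548, -0.446, 0.549, 0.447]
wrist_force: [0.3, 0.2, -0.7]
opening: 0.003
```

```bash
python3 - <<'E'
from h import *
o=ctrl.get_obs(); print(o['eef_pos'],o['eef_rot'],o['wrist_force'])
print(((bw(-85,-72,130)-o['eef_pos'])*1000).round(1))
E
```

```text
[0.43344974 0.09826122 0.24182116] [ 0.54806996 -0.44604209  0.54864932  0.44682177] [ 0.31562247  0.19348537 -0.65056907]
[  83.5 -144.3 -111.8]
```

Emit:
{"api": "step_arm", "payload": {
  "xyz": [
    [30, -45, 0],
    [55, -90, 0],
    [84, -144, -20],
    [84, -144, -60],
    [84, -144, -100],
    [84, -144, -112],
    [84, -144, -112]
  ],
  "spin": [0, 0, 0, 0, 0, 0, 0],
  "fingers": [0, 0, 0, 0, 0, 0, 0]
}}

```text
time_s: 2.0
eef_pos: [0.5156, -0.0426, 0.1284]
eef_rot: [0.546, -0.446, 0.548, 0.45]
wrist_force: [-1.0, -0.0, 0.2]
opening: -0.002
```

```bash
python3 - <<'E'
from h import *
from scipy.spatial.transform import Rotation as R
o=ctrl.get_obs(); print(o['eef_pos'],wb(o['eef_pos']).round(1)); q=o['eef_rot']
M=R.from_quat([q[1],q[2],q[3],q[0]]).as_matrix(); print(M[:,2], np.arctan2(M[1,2],M[0,2])-np.pi/2)
for n,(a,b,c,d) in dict(top=(130,290,200,400),side=(130,290,180,340)).items():
    im=eyes.camera(n)[a:b,c:d,::-1]; cv2.imwrite(f"pics/{n}1.png",cv2.resize(im,None,fx=3.7,fy=3.7,interpolation=cv2.INTER_CUBIC))
E
```

```text
[ 0.5155688  -0.04264109  0.12844321] [-87.  -68.9 128.4]
[1.97499693e-01 9.80302622e-01 8.00881825e-04] -0.19880678149939413
```

View pics/side1.png

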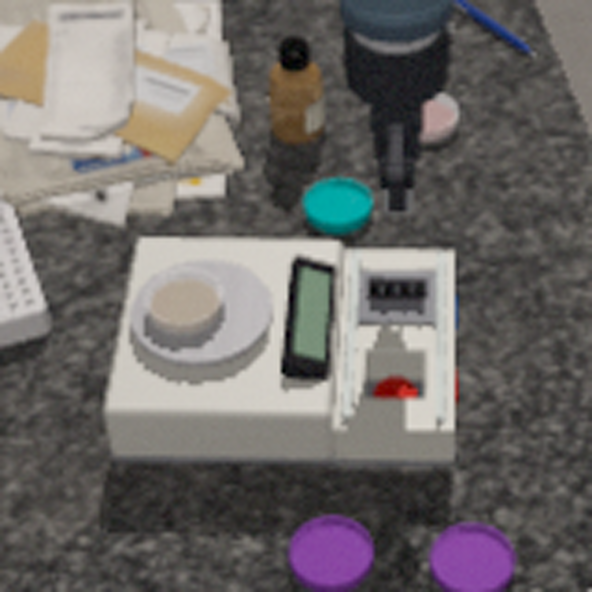

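View pics/top1.png

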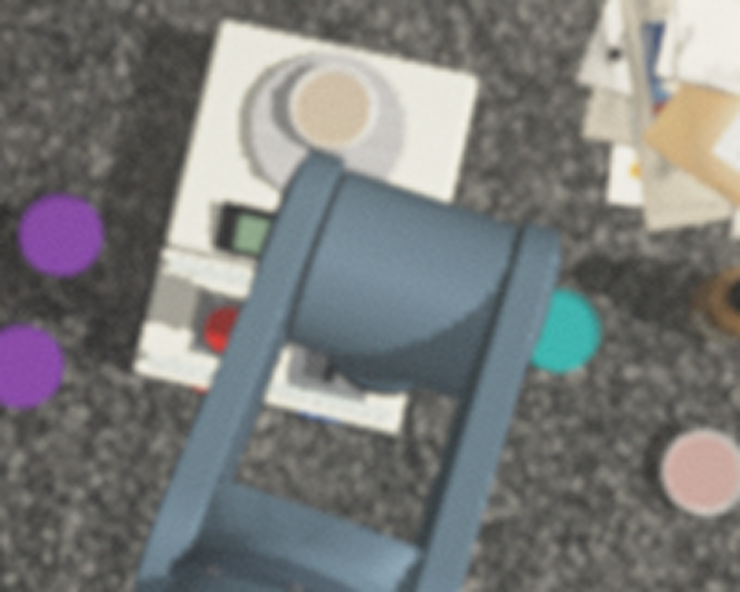

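Emit:
{"api": "step_arm", "payload": {
  "xyz": [
    [0, -4, -15],
    [0, -4, -35],
    [0, -4, -50],
    [0, -4, -60],
    [0, -4, -60],
    [0, -4, -60]
  ],
  "spin": [0, 0, 0, 0, 0, 0],
  "fingers": [0, 0, 0, 0, 0, 0]
}}

```text
time_s: 2.7
eef_pos: [0.5184, -0.0487, 0.0717]
eef_rot: [0.548, -0.448, 0.547, 0.447]
wrist_force: [-0.6, 0.9, 1.1]
opening: -0.001
```

```bash
python3 - <<'E'
from h import *
print(proj('side',[0.5156,-.0426,.1174]))
o=ctrl.get_obs(); print(o['eef_pos'],wb(o['eef_pos']).round(1),o['wrist_force'])
for n,(a,b,c,d) in dict(side=(150,270,200,340)).items():
    im=eyes.camera(n)[a:b,c:d,::-1]; cv2.imwrite(f"pics/{n}2.png",cv2.resize(im,None,fx=5,fy=5,interpolation=cv2.INTER_CUBIC))
print(proj('side',o['eef_pos']-[0,0,.011]))
E
```

```text
[[287.89739514 186.24270966]]
[ 0.5184211  -0.04866751  0.07168719] [-83.1 -74.3  71.7] [-0.59824733  0.94019861  1.11023267]
[[286.69939696 198.95110664]]
```

View pics/side2.png

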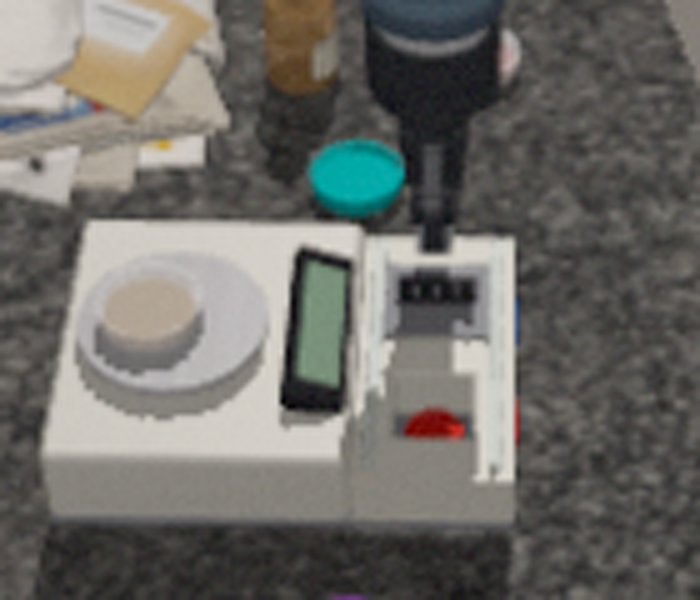

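Emit:
{"api": "step_arm", "payload": {
  "xyz": [
    [1, 8, -2],
    [1, 16, -2],
    [3, 24, -2],
    [5, 32, -2],
    [6, 40, -2],
    [8, 48, -2],
    [9, 56, -2],
    [11, 64, -2],
    [13, 72, -2],
    [14, 80, -2]
  ],
  "spin": [0, 0, 0, 0, 0, 0, 0, 0, 0, 0],
  "fingers": [0, 0, 0, 0, 0, 0, 0, 0, 0, 0]
}}

```text
time_s: 3.75
eef_pos: [0.5318, 0.0319, 0.0684]
eef_rot: [0.548, -0.447, 0.547, 0.447]
wrist_force: [1.5, -2.3, -0.2]
opening: -0.002
```

```bash
python3 - <<'E'
from h import *
o=ctrl.get_obs(); print(o['eef_pos'],wb(o['eef_pos']).round(1),o['wrist_force'])
for n,(a,b,c,d) in dict(side=(150,270,200,340)).items():
    im=eyes.camera(n)[a:b,c:d,::-1]; cv2.imwrite(f"pics/{n}3.png",cv2.resize(im,None,fx=5,fy=5,interpolation=cv2.INTER_CUBIC))
for s in (70,75,80):print(s,((proj('side',[bw(-53,-11+s,53.5),bw(-117,-11+s,53.5)])-[200,150])*5).round())
E
```

```text
[0.53182275 0.03190045 0.06835796] [-86.    7.3  68.4] [ 1.48068315 -2.27842877 -0.22770522]
70 [[375. 421.]
 [490. 422.]]
75 [[375. 428.]
 [490. 429.]]
80 [[375. 435.]
 [490. 436.]]
```

View pics/side3.png

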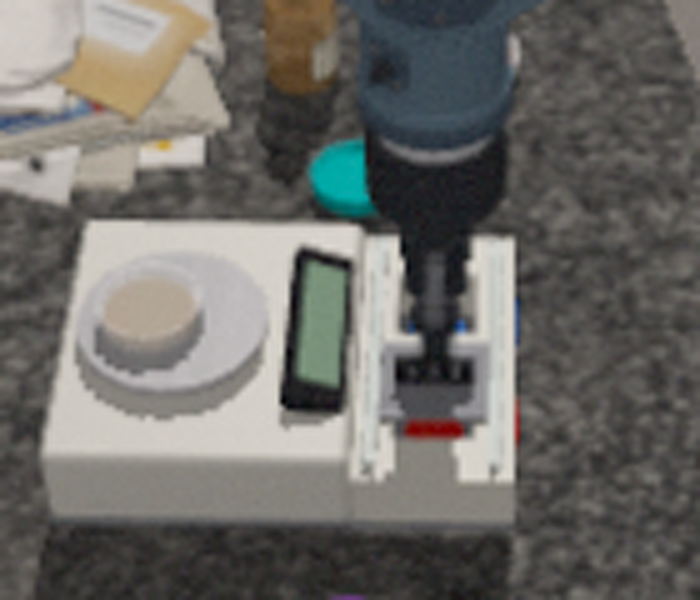

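Emit:
{"api": "step_arm", "payload": {
  "xyz": [
    [1, 4, 0],
    [2, 8, 0],
    [2, 10, 0],
    [2, 10, 0]
  ],
  "spin": [0, 0, 0, 0],
  "fingers": [0, 0, 0, 0]
}}

```text
time_s: 4.2
eef_pos: [0.5334, 0.0416, 0.0682]
eef_rot: [0.548, -0.447, 0.548, 0.447]
wrist_force: [-0.5, 0.7, -1.2]
opening: -0.0
```

```bash
python3 - <<'E'
from h import *
o=ctrl.get_obs(); print(o['eef_pos'],wb(o['eef_pos']).round(1),o['wrist_force'])
for n,(a,b,c,d) in dict(side=(150,270,200,340)).items():
    im=eyes.camera(n)[a:b,c:d,::-1]; cv2.imwrite(f"pics/{n}4.png",cv2.resize(im,None,fx=5,fy=5,interpolation=cv2.INTER_CUBIC))
E
```

```text
[0.53343649 0.04159166 0.06820777] [-86.3  17.2  68.2] [-0.54406159  0.68437146 -1.24637202]
```

View pics/side4.png

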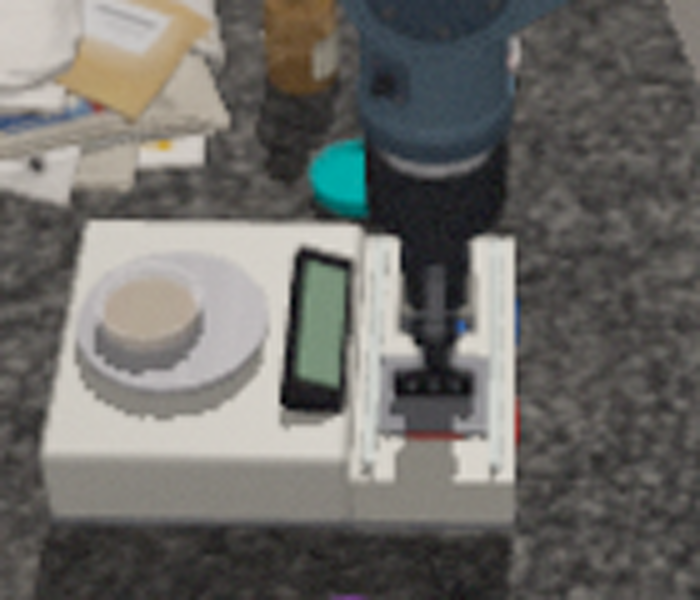

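Emit:
{"api": "step_arm", "payload": {
  "xyz": [
    [0, 2, 0],
    [0, 4, 0],
    [0, 4, 0]
  ],
  "spin": [0, 0, 0],
  "fingers": [0, 0, 0]
}}

```text
time_s: 4.55
eef_pos: [0.5335, 0.0454, 0.0683]
eef_rot: [0.548, -0.447, 0.548, 0.447]
wrist_force: [0.5, -1.4, -0.4]
opening: -0.001
```

Emit:
{"api": "step_arm", "payload": {
  "xyz": [
    [0, 2, 0],
    [0, 3, 0],
    [0, 3, 0]
  ],
  "spin": [0, 0, 0],
  "fingers": [0, 0, 0]
}}

```text
time_s: 4.85
eef_pos: [0.5335, 0.0484, 0.0684]
eef_rot: [0.548, -0.447, 0.548, 0.447]
wrist_force: [0.5, -1.8, 0.2]
opening: -0.001
```

```bash
python3 - <<'E'
from h import *
o=ctrl.get_obs(); print(o['eef_pos'],wb(o['eef_pos']).round(1),o['wrist_force'])
for n,(a,b,c,d) in dict(side=(150,270,200,340)).items():
    im=eyes.camera(n)[a:b,c:d,::-1]; cv2.imwrite(f"pics/{n}5.png",cv2.resize(im,None,fx=5,fy=5,interpolation=cv2.INTER_CUBIC))
E
```

```text
[0.53351199 0.04838748 0.0683521 ] [-87.6  23.8  68.4] [ 0.53016367 -1.80206534  0.21173954]
```

View pics/side5.png

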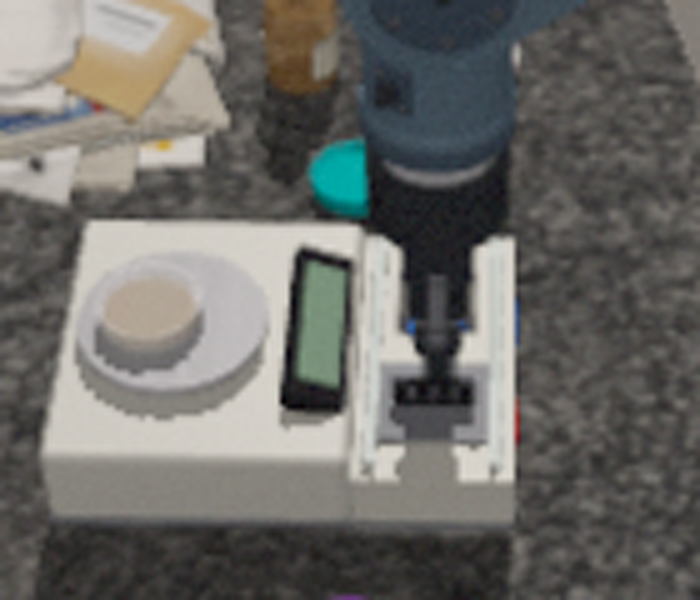

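Emit:
{"api": "step_arm", "payload": {
  "xyz": [
    [-1, -6, 0],
    [-2, -10, 10],
    [-4, -25, 20],
    [-7, -45, 20],
    [-10, -63, 20],
    [-10, -63, 20],
    [-10, -63, 5],
    [-10, -63, 2],
    [-10, -63, 2],
    [-10, -63, 2]
  ],
  "spin": [0, 0, 0, 0, 0, 0, 0, 0, 0, 0],
  "fingers": [0, 0, 0, 0, 0, 0, 0, 0, 0, 0]
}}

```text
time_s: 5.9
eef_pos: [0.5237, -0.0146, 0.0708]
eef_rot: [0.548, -0.448, 0.547, 0.447]
wrist_force: [-0.3, -0.4, -0.6]
opening: -0.001
```

```bash
python3 - <<'E'
from h import *
o=ctrl.get_obs(); print(o['eef_pos'],wb(o['eef_pos']).round(1),o['wrist_force'])
for n,(a,b,c,d) in dict(side=(150,270,200,340)).items():
    im=eyes.camera(n)[a:b,c:d,::-1]; cv2.imwrite(f"pics/{n}6.png",cv2.resize(im,None,fx=5,fy=5,interpolation=cv2.INTER_CUBIC))
for s in (70,80):print(s,((proj('side',[bw(-53,-69+s,53.5),bw(-117,-69+s,53.5),bw(-53,-11+s,53.5)])-[200,150])*5).round())
print(((proj('side',[bw(-85-23,-64,50),bw(-85+23,-64,50),bw(-85+23,-16,50),bw(-85-23,-16,50)])-[200,150])*5).round())
E
```

```text
[ 0.52366306 -0.01456924  0.07075906] [-84.7 -39.8  70.8] [-0.29202193 -0.3622344  -0.61700504]
70 [[379. 345.]
 [490. 346.]
 [375. 421.]]
80 [[378. 358.]
 [490. 359.]
 [375. 435.]]
[[475. 270.]
 [398. 269.]
 [396. 328.]
 [475. 328.]]
```

View pics/side6.png

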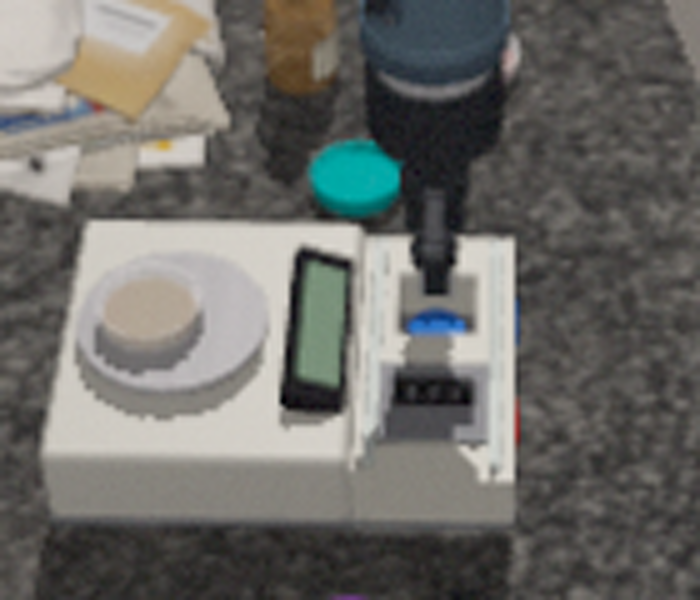

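Emit:
{"api": "step_arm", "payload": {
  "xyz": [
    [0, 0, -10],
    [0, 0, -20],
    [0, 0, -25],
    [0, 0, -28],
    [0, 0, -30],
    [0, 0, -30]
  ],
  "spin": [0, 0, 0, 0, 0, 0],
  "fingers": [0, 0, 0, 0, 0, 0]
}}

```text
time_s: 6.55
eef_pos: [0.5231, -0.0146, 0.04]
eef_rot: [0.547, -0.447, 0.548, 0.448]
wrist_force: [-2.9, 0.1, 1.5]
opening: 0.001
```

Emit:
{"api": "step_arm", "payload": {
  "xyz": [
    [0, 0, -2],
    [0, 0, -4],
    [0, 0, -4]
  ],
  "spin": [0, 0, 0],
  "fingers": [0, 0, 0]
}}

```text
time_s: 6.85
eef_pos: [0.5236, -0.0147, 0.0364]
eef_rot: [0.548, -0.447, 0.548, 0.447]
wrist_force: [-0.7, 0.7, 3.2]
opening: 0.003
```

Emit:
{"api": "step_arm", "payload": {
  "xyz": [
    [0, 0, -1],
    [0, 0, -2],
    [0, 0, -2],
    [0, 0, -2]
  ],
  "spin": [0, 0, 0, 0],
  "fingers": [0, 0, 0, 0]
}}

```text
time_s: 7.25
eef_pos: [0.5236, -0.0147, 0.0344]
eef_rot: [0.548, -0.447, 0.548, 0.447]
wrist_force: [-2.4, 0.3, 4.4]
opening: -0.002
```

Emit:
{"api": "step_arm", "payload": {
  "xyz": [
    [0, 0, -1],
    [0, 0, -1],
    [0, 0, -1]
  ],
  "spin": [0, 0, 0],
  "fingers": [0, 0, 0]
}}

```text
time_s: 7.55
eef_pos: [0.5236, -0.0147, 0.0339]
eef_rot: [0.548, -0.447, 0.548, 0.447]
wrist_force: [-3.4, 1.6, 10.8]
opening: -0.002
```

Emit:
{"api": "step_arm", "payload": {
  "xyz": [
    [0, 0, 0],
    [0, 0, 0],
    [0, 0, 0],
    [0, 0, 10],
    [0, 0, 35],
    [0, 0, 70],
    [0, 0, 72],
    [0, 0, 72]
  ],
  "spin": [0, 0, 0, 0, 0, 0, 0, 0],
  "fingers": [0, 0, 0, 0, 0, 0, 0, 0]
}}

```text
time_s: 8.35
eef_pos: [0.5243, -0.015, 0.1063]
eef_rot: [0.548, -0.448, 0.547, 0.447]
wrist_force: [-0.9, -0.1, -0.2]
opening: -0.002
```

Emit:
{"api": "step_arm", "payload": {
  "xyz": [
    [6, 30, 0],
    [12, 60, 0],
    [18, 90, 0],
    [23, 114, 0],
    [23, 114, 0],
    [23, 114, 0]
  ],
  "spin": [0, 0, 0, 0, 0, 0],
  "fingers": [0, 0, 0, 0, 0, 0]
}}

```text
time_s: 8.95
eef_pos: [0.5453, 0.0995, 0.1037]
eef_rot: [0.546, -0.447, 0.548, 0.448]
wrist_force: [0.1, -0.2, 0.1]
opening: 0.001
```

```bash
python3 - <<'E'
from h import *
o=ctrl.get_obs(); print(o['eef_pos'],wb(o['eef_pos']).round(1),o['wrist_force'])
for n,(a,b,c,d) in dict(side=(150,270,200,340)).items():
    im=eyes.camera(n)[a:b,c:d,::-1]; cv2.imwrite(f"pics/{n}7.png",cv2.resize(im,None,fx=5,fy=5,interpolation=cv2.INTER_CUBIC))
E
```

```text
[0.54530657 0.09950407 0.10372118] [-86.2  76.3 103.7] [ 0.07756906 -0.228567    0.12258172]
```

View pics/side7.png

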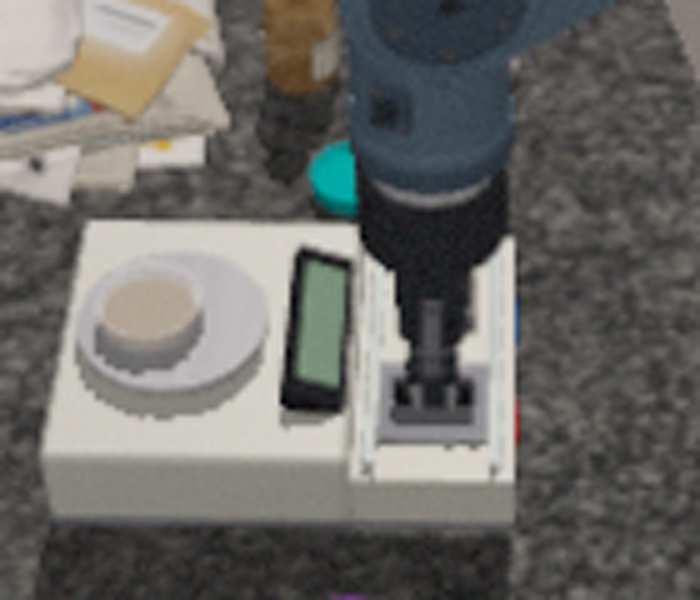

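Emit:
{"api": "step_arm", "payload": {
  "xyz": [
    [0, 0, -15],
    [0, 0, -30],
    [0, 0, -35],
    [0, 0, -35],
    [-1, -8, -35],
    [-3, -16, -35],
    [-5, -24, -35],
    [-6, -32, -35],
    [-8, -40, -35],
    [-10, -48, -35]
  ],
  "spin": [0, 0, 0, 0, 0, 0, 0, 0, 0, 0],
  "fingers": [0, 0, 0, 0, 0, 0, 0, 0, 0, 0]
}}

```text
time_s: 10.0
eef_pos: [0.5368, 0.0505, 0.0708]
eef_rot: [0.548, -0.448, 0.547, 0.447]
wrist_force: [1.0, 0.7, 0.2]
opening: -0.002
```

Emit:
{"api": "step_arm", "payload": {
  "xyz": [
    [-2, -8, 0],
    [-3, -16, 0],
    [-5, -24, 0],
    [-6, -32, 0],
    [-8, -40, 0],
    [-8, -42, 0],
    [-8, -42, 0]
  ],
  "spin": [0, 0, 0, 0, 0, 0, 0],
  "fingers": [0, 0, 0, 0, 0, 0, 0]
}}

```text
time_s: 10.7
eef_pos: [0.528, 0.0088, 0.07]
eef_rot: [0.547, -0.447, 0.548, 0.447]
wrist_force: [-0.2, 0.2, -0.6]
opening: 0.001
```

```bash
python3 - <<'E'
from h import *
o=ctrl.get_obs(); print(o['eef_pos'],wb(o['eef_pos']).round(1),o['wrist_force'])
for n,(a,b,c,d) in dict(side=(150,270,200,340)).items():
    im=eyes.camera(n)[a:b,c:d,::-1]; cv2.imwrite(f"pics/{n}8.png",cv2.resize(im,None,fx=5,fy=5,interpolation=cv2.INTER_CUBIC))
for s in (0,10):print(s,((proj('side',[bw(-53,-69+s,53.5),bw(-117,-69+s,53.5),bw(-53,-11+s,53.5)])-[200,150])*5).round())
E
```

```text
[0.52801894 0.00878353 0.0699902 ] [-85.1 -16.1  70. ] [-0.19262154  0.15070542 -0.58630529]
0 [[383. 259.]
 [490. 260.]
 [380. 330.]]
10 [[383. 271.]
 [490. 272.]
 [379. 342.]]
```

View pics/side8.png

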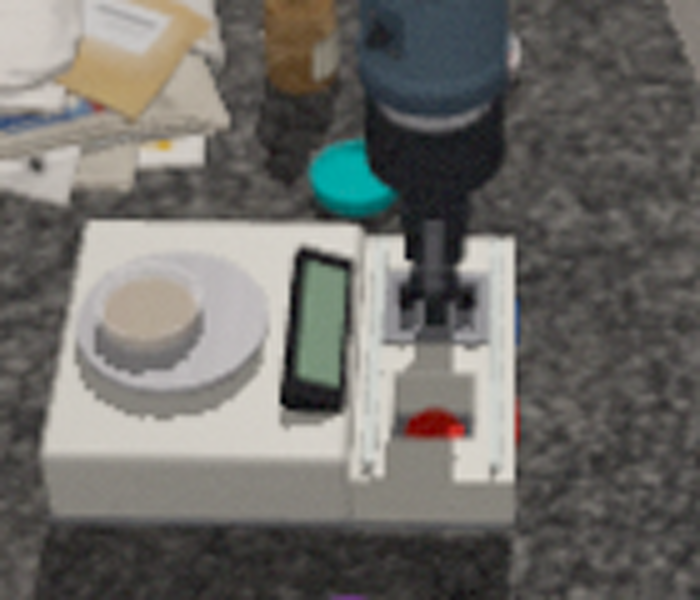

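Emit:
{"api": "step_arm", "payload": {
  "xyz": [
    [-1, -3, 0],
    [-1, -6, 0],
    [-2, -8, 0],
    [-2, -8, 0]
  ],
  "spin": [0, 0, 0, 0],
  "fingers": [0, 0, 0, 0]
}}

```text
time_s: 11.15
eef_pos: [0.5265, 0.0028, 0.07]
eef_rot: [0.549, -0.446, 0.547, 0.448]
wrist_force: [2.2, 8.6, -2.2]
opening: 0.002
```

Emit:
{"api": "step_arm", "payload": {
  "xyz": [
    [0, -1, 0],
    [0, -2, 0],
    [0, -2, 0]
  ],
  "spin": [0, 0, 0],
  "fingers": [0, 0, 0]
}}

```text
time_s: 11.45
eef_pos: [0.5265, 0.0025, 0.0699]
eef_rot: [0.549, -0.446, 0.546, 0.449]
wrist_force: [3.4, 15.1, -1.4]
opening: 0.001
```

Emit:
{"api": "step_arm", "payload": {
  "xyz": [
    [1, 6, 0],
    [3, 16, 0],
    [3, 16, 15],
    [3, 16, 50],
    [3, 16, 100],
    [-30, 40, 130],
    [-60, 80, 130],
    [-80, 120, 130],
    [-80, 150, 130],
    [-80, 150, 130]
  ],
  "spin": [0, 0, 0, 0, 0, 0, 0, 0, 0, 0],
  "fingers": [0, 0, 0, 0, 0, 0, 0, 0, 0, 0]
}}

```text
time_s: 12.45
eef_pos: [0.4457, 0.1521, 0.2008]
eef_rot: [0.547, -0.449, 0.546, 0.448]
wrist_force: [-0.4, -0.4, -0.4]
opening: 0.001
```

```bash
python3 - <<'E'
from h import *
o=ctrl.get_obs(); print(o['eef_pos'],wb(o['eef_pos']).round(1),o['wrist_force'])
im=eyes.camera('side')[:,:,::-1]; cv2.imwrite("pics/side9.png",cv2.resize(im[185:265,200:315],None,fx=6.9,fy=6.9,interpolation=cv2.INTER_CUBIC))
t=eyes.camera('top')[:,:,::-1]; cv2.imwrite("pics/top9.png",t)
cv2.imwrite("pics/side9f.png",im)
E
```

```text
[0.4457025  0.15211661 0.20075059] [-194.3  108.   200.8] [-0.41118893 -0.40242192 -0.44275145]
```

View pics/side9.png

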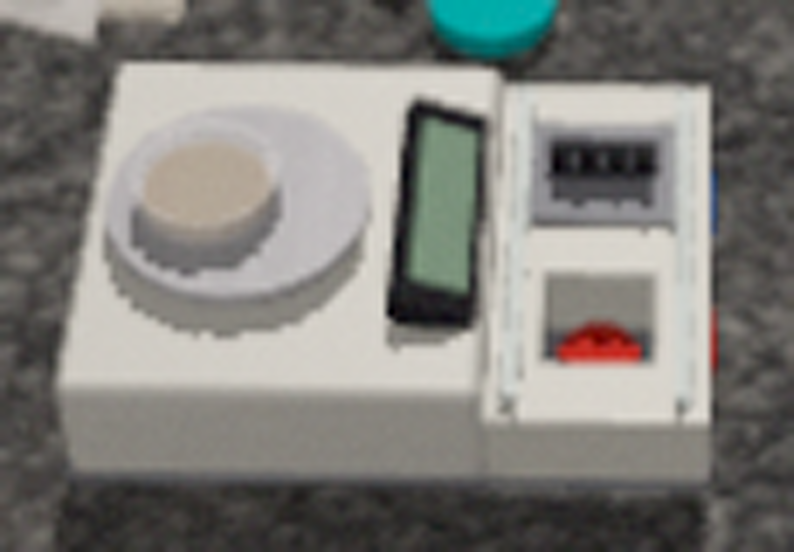

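View pics/top9.png

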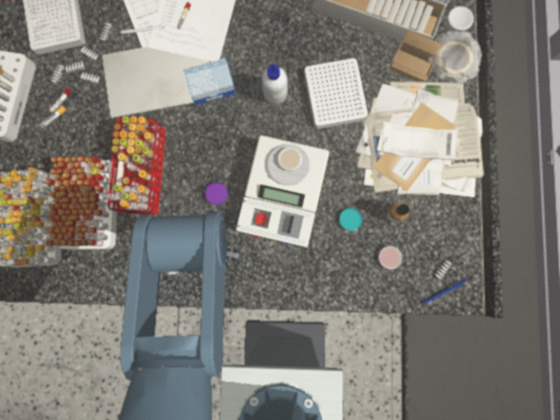

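```bash
python3 - <<'E'
from bench import hand_in
print(hand_in())
E
```

```text
the job is handed in; nothing more can be done
None
```

The tare is done and the job was handed in at about 12.6 s of the 48 s allowed. `hand_in()` gave no verdict, so the checks below are my own.

- **Opening the shutter:** I kept the fingers shut and pushed the rib along its rail. The side picture put the shutter at roughly 80 mm with the red well covered. The force stayed near 2 N, so I did not feel the end stop.
- **Pressing the blue key:** It reached its bottom, where the force jumped from 4.4 N to 10.8 N with the fingertips about 23 mm above the worktop. I held it there for over half a second, then lifted out.
- **Closing the shutter:** I pushed the rib back from the other side until it met a firm stop at about 15 N, then moved clear.

**Final pictures:** The shutter plate, red key and dish are in the same pixel positions as at the start, and the turquoise dish, amber bottle and pink dish look unmoved. The white jar was hidden under the arm in the last top view, so I could not confirm it; the fingers never went near it. No contact force showed at the wrist.

**One disagreement:** My image fit put the closed shutter at about 2 mm open, both before and after. That is within the fit's error and under the 6 mm limit.

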